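Open a reagent pack under the piercing needle of a bench press

TASK

Open the ringed port of the reagent pack on the bench press: lift the pack out of its tray, keeping it upright, stand it on the front of the press bed clear of the needle and let go, then take it again by its tail end, slide it along the bed until the port is under the needle, and let go. Pull the lever all the way down so that the needle goes into the port - if it meets the solid lid, stop, raise it and shift the pack rather than force it - then raise the lever fully again, leaving the pack where it is. Leave the other things on the bench alone.

Things in the scene. Friction and masses are not known exactly. Their poses are not given: they have to be found in the camera images.
- pack: the reagent pack to open: off-white plastic block 150 mm long (own x), 32 wide (own y), 46 high, about 0.28 kg, mass centre in the middle. Origin: centre of its underside, z up. The open port is at its +x end; the -x end is the ribbed tail. Two closed round caps, 22 mm across and 6 high, stand on top at x = +20 and -15 mm. It starts level in one of the tray's two nests
- port (a point): centre of the mouth of the pack's port, in its top face 46 mm above the underside and 55 mm from the pack's middle towards its +x end (20 mm from that end): a round hole 9 mm across and 20 mm deep, inside a thin raised ring 17 mm across (1 to 2 mm high)
- press: grey arbor press, fixed. Origin on the bench under the needle, z up; own +x runs from the needle back to the column, front is -x. Steel bed: top 20 mm above the bench, x -188 to +138, y -73 to +73 mm. Column from x = +82 mm. Overhead arm 50 mm wide, from x = -26 back, z 122 to 208 mm: no room for a hand there. The pack goes in port end first, its tail out 130 mm in front of the needle
- needle_tip (a point): point of the piercing needle (4 mm diameter, 26 mm long below its 18 mm chuck, blunt point), pointing straight down; it moves only vertically, 27 mm per radian of lever. Lever at 0: tip 82 mm above the bench, 16 mm above the top of a pack on the bed. Lever fully down: 14 mm below that top
- lever (a joint): angle of the press lever: 0 = fully raised (arm slopes 50 degrees up towards the press's front), 1.1 rad = fully down (13 degrees below level), at a stop. No spring: it stays where it is left; friction takes about 3 N at the knob. Shaft parallel to the press's y at press x = +37, z = 165 mm. Each further 1 N at the knob puts 6 N on the needle
- knob (a point): centre of the black ball knob, 32 mm diameter, at the lever's end, 160 mm from the shaft, at press y = +85 mm. At lever angle q: press x = 37 - 160 cos(0.873 - q), z = 165 + 160 sin(0.873 - q) mm. An 11 mm rod joins it to the shaft; pinched from above across the press's y, the ball can turn between the fingers
- tray: grey tray, fixed, 180 (own x) x 216 (own y) x 50 mm high, origin: centre of its underside. Two nests 154 x 36 mm along own x, at y = -46 and +46 mm, floor 8 mm up; pack tops stand 4 mm above the walls. A finger channel 70 mm wide (x -35 to +35 mm), down to that floor, crosses the tray along y: there the packs' sides are free, 60 mm between them and 28 mm or more outside
- spare: another reagent pack of the same size and material in the other nest, with three closed caps and no open port. Origin: centre of its underside. To be left in its nest
- bottle: closed amber bottle, 64 mm diameter, 130 mm high, standing. Origin: centre of its underside. Bystander
- tube_rack: white rack with five capped tubes, 22 x 108 mm, 86 mm high. Origin: centre of its underside. Bystander
- ram: steel ram of the press, 18 mm square, sliding vertically in the overhead arm and geared to the lever; it stands up out of the arm to 278 mm above the bench with the lever up, and carries chuck and needle below. Origin: as the press's with the lever up, sinking with the ram
Mind the look-alikes: they are no part of the job. What is shaped like the pack but black or yellow is not meant.

How it is judged:
By the outcome, as a careful person would: the job done as asked, in the order asked, and still so for the second after the job is handed in, with the robot touching nothing.
It also fails if it takes over 72 s, if anything falls off the work surface, if the arm or the gripper's body presses on something with over 40 N, if the wrist force passes 120 N, or if a joint passes its speed limit or range.

ROBOT

A 6-joint arm with a two-finger parallel gripper is mounted at the origin on the work surface. World frame = base frame: x ahead of the robot, y to its left, z up, the work surface at z = 0. Lengths are in mm, angles in degrees, forces in N, time in s.
With the tool pointing down it reaches from about 275 to 850 mm from the base axis. Payload 19 kg.
Tool frame: the origin (TCP) lies midway between the tips of the shut fingers; the grasp point (between the pads) lies 19 mm behind it; z points along the fingers, y is the line along which they close (so a half turn about z gives the same grasp; the last joint's range is limited). The gripper opens to 85 mm and grips with 20 to 120 N. Pads are 22 mm wide; open, the fingers measure 114 mm over their backs; the gripper's body (76 mm by 85 mm) begins 54 mm behind the grasp point. The pads swing forward as they close: fully open they stand 13 mm farther back than shut.
Start: joints at [-83.365, 8.623, 82.357, -0, 89.026, -7.678], TCP at [142.121, -557.128, 231.267] pointing down, gripper open.
Joint ranges: [-160.23, 160.23], [-39.13, 120.54], [6.94, 153.29], [-79.49, 259.48], [9.18, 160.14], [-161.06, 161.06]. Speed limits (degrees/s): [108.29, 108.29, 127.2, 172.46, 172.46, 172.46].

INTERFACE

Orientations are given as a 3x3 rotation matrix whose columns are the frame's x, y, z axes.
In Python, from plant import ctrl gives the robot as it stands. The module is installed in compiled form; this text tells all that it offers.
- The arm moves only by the tool jog_arm, never from a script. Its argument "moves" is a list that holds one entry, the list of rows, each a list of 7 numbers: the turn, a rotation vector about the tool's x, y, z in degrees, then the shift along the tool's x, y, z in mm, then the gripper's target within -1 to 1 (fully open at 1, half-way at 0, shut at -1). In form: [[[wx, wy, wz, dx, dy, dz, fingers], ...]]. A call has 1 to 20 rows; each row shifts and turns the commanded pose from where the row before left it, along the tool's axes as they then stand; what a row does not reach is not made up. A row lasts 1/10 s, in which the tool goes at most 50 mm and 8.59 degrees, less where a joint would pass 70% of its speed; a pose out of reach is approached as far as the arm can. A call is refused whole if a number of a shift passes 50 or a number of a turn 8.59, either way. A call with a gripper value outside its range is refused whole. The fingers move at their own pace and stop on an object; "squeeze" is the grip in N (left out, the last holds). Time passes only in rows, so rows that do not move let the fingers close. It gives the time, the measured TCP pose, the force, the opening and the grip force at its end, in the units of the state.
- ctrl.get_state(): the state, without advancing time (a new reading comes with each control period).
- ctrl.read_camera(name): name is "scene" or "side" or "wrist"; returns (picture, depth): 480x640x3 uint8, red, green, blue; 480x640 float32, mm along the optical axis (not along the pixel's ray), 0 where there is no reading.
- ctrl.camera_info(name): a dict with "camera_matrix" (3x3 intrinsics, pixels), "xyz" and "rotation" of the camera in the world. Camera axes: x right, y down, z forward; pixel columns grow to the right and rows downward; lengths in mm; the calibration is good to about 2 mm. A picture is of the moment at which its call begins: read the wrist's pose just before it. camera_info takes no time and is no camera call; for the wrist camera it gives the pose at the moment of the call.
- ctrl.job_done(): hands the job in; it is judged then, once.
Trained networks look in the newest picture that a camera, given by its name, has taken for a name from the list of things; names that differ only in an ending like _2 or _b are one class to them, and where a whole thing is asked for, a point or a joint stands for the part that bears it (a point fixed in the world has none). Each returns a list of dicts, best first, with "confidence" (0 to 1); they miss things now and then, are a little off and sometimes report something else, mostly with a low value. They report only what shows in the picture. A call takes as long as a camera call. They do not tell look-alikes from the thing itself.
- ctrl.search_frame(camera, label): "box" ([left, top, right, bottom] in pixels, round what is visible of it).
- ctrl.trace(camera, label): "pixels" (480x640 bool, what is visible of it) and "box" ([left, top, right, bottom] in pixels, round what is visible of it).
The state is a dict: "time": time; "qpos": joint angles; "qd": joint speeds; "joint_torque": joint torques, N m; "tool_pos": TCP position; "tcp_rot": TCP orientation; "contact_force": force on the tool from outside, world axes, zero at the start; "ft_torque": the same for the moment, N m; "opening": finger opening in mm; "finger_force": force on a finger pad.
Only numpy, scipy, OpenCV 4.12 (cv2) and the standard library are available. Lean on these libraries where they do the work, as an engineer would, in place of code of your own. Each camera call takes 0.05 s, during which the arm holds its last target. There are 200 camera calls.

## Working session

There is one attempt and no reset: what is moved stays moved. The work goes in short steps, Python scripts to look and compute and a tool call to move; the robot and the scene stay as the last step left them, time stands still between calls to the robot, and variables do not carry over. Pictures are saved under pics/ and viewed, at most 10 in all, crops included, and the job is handed in when it is done.

Besides the shell and the picture viewer there is one more tool, called after "Emit:" as name([rows], argument=value, ...), one row to a line, values as JSON. jog_arm: Moves the arm, as the interface text tells. Its arguments: {"type":"object","properties":{"moves":{"type":"array","items":{"type":"array","items":{"type":"array","items":{"type":"number"}}}},"squeeze":{"type":"number"}},"required":["moves"]}

```bash
mkdir -p pics
cat > h.py <<'E'
import numpy as np, cv2
from plant import ctrl
def save(n,im): cv2.imwrite('pics/'+n+'.png',im[:,:,::-1])
def cloud(cam):
    im,d=ctrl.read_camera(cam); i=ctrl.camera_info(cam)
    K=np.array(i['camera_matrix']);R=np.array(i['rotation']);t=np.array(i['xyz'])
    v,u=np.mgrid[:480,:640]
    P=np.stack([(u-K[0,2])/K[0,0]*d,(v-K[1,2])/K[1,1]*d,d],-1)@R.T+t
    P[d<=0]=np.nan
    return im,d,P
E
python3 - <<'E'
from h import *
out=[]
for c in['scene','side']:
    im,d,P=cloud(c); out.append(im); np.save(c+'.npy',P); save(c,im)
    i=ctrl.camera_info(c); print(c,np.round(i['xyz']),np.round(i['rotation'],2).tolist(),np.round(i['camera_matrix']).tolist())
    for l in['pack','spare','tray','press','knob','bottle','tube_rack','needle_tip','port','ram']:
        for r in ctrl.trace(c,l)[:3]:
            m=r['pixels'];q=P[m];print(l,round(r['confidence'],2),np.round(r['box']).tolist(),np.round(np.nanmedian(q,0)))
save('both',cv2.resize(np.vstack(out),(400*1,600)))
E
```

```text
scene [1267. -634.  941.] [[0.72, 0.42, -0.55], [0.7, -0.41, 0.59], [0.02, -0.81, -0.59]] [[512.0, 0.0, 313.0], [0.0, 512.0, 237.0], [0.0, 0.0, 1.0]]
pack 0.98 [382.0, 252.0, 432.0, 291.0] [710. 335.  36.]
pack 0.88 [328.0, 216.0, 365.0, 245.0] [468. 343.  52.]
pack 0.68 [379.0, 204.0, 420.0, 240.0] [541. 527.  32.]
spare 0.93 [302.0, 228.0, 341.0, 257.0] [452. 252.  52.]
tray 0.65 [286.0, 211.0, 381.0, 278.0] [503. 277.  42.]
tray 0.58 [219.0, 250.0, 260.0, 292.0] [392.   7.  44.]
tray 0.47 [302.0, 228.0, 337.0, 254.0] [452. 252.  53.]
press 0.81 [161.0, 263.0, 300.0, 423.0] [ 620. -226.   29.]
knob 0.89 [214.0, 261.0, 283.0, 351.0] [ 668. -191.  187.]
bottle 0.61 [350.0, 282.0, 377.0, 338.0] [741. 108.  71.]
tube_rack 0.72 [219.0, 251.0, 257.0, 290.0] [392.   8.  45.]
tube_rack 0.36 [285.0, 210.0, 381.0, 277.0] [503. 277.  42.]
needle_tip 0.89 [210.0, 270.0, 224.0, 336.0] [ 594. -199.  246.]
needle_tip 0.4 [159.0, 257.0, 301.0, 424.0] [ 621. -226.   34.]
port 0.71 [377.0, 206.0, 422.0, 240.0] [540. 527.  34.]
port 0.62 [380.0, 254.0, 431.0, 291.0] [710. 335.  35.]
port 0.58 [331.0,
[... 538 characters left out ...]
.55 [301.0, 149.0, 357.0, 260.0] [ 579. -171.   20.]
press 0.47 [316.0, 295.0, 375.0, 326.0] [454. 271.  52.]
knob 0.77 [303.0, 156.0, 328.0, 181.0] [ 655. -198.  176.]
bottle 0.71 [248.0, 235.0, 272.0, 280.0] [716. 144.  66.]
tube_rack 0.81 [375.0, 233.0, 394.0, 280.0] [380.  30.  49.]
tube_rack 0.37 [297.0, 152.0, 326.0, 180.0] [ 655. -183.  187.]
needle_tip 0.69 [333.0, 149.0, 341.0, 201.0] [ 582. -186.  236.]
port 0.76 [239.0, 372.0, 311.0, 420.0] [524. 552.  42.]
port 0.67 [204.0, 303.0, 268.0, 332.0] [691. 357.  36.]
port 0.66 [294.0, 317.0, 358.0, 346.0] [472. 360.  52.]
ram 0.74 [301.0, 148.0, 358.0, 256.0] [ 579. -171.   20.]
ram 0.64 [332.0, 148.0, 338.0, 199.0] [ 581. -186.  239.]
```

Run:
```python
import cv2
im=cv2.imread('pics/scene.png'); cv2.imwrite('pics/s1.png',cv2.resize(im[195:435,150:470],(800,600),interpolation=cv2.INTER_CUBIC))
im=cv2.imread('pics/side.png'); cv2.imwrite('pics/s2.png',cv2.resize(im[140:440,180:420],(480,600),interpolation=cv2.INTER_CUBIC))
```

```text
(no output)
```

View pics/s1.png

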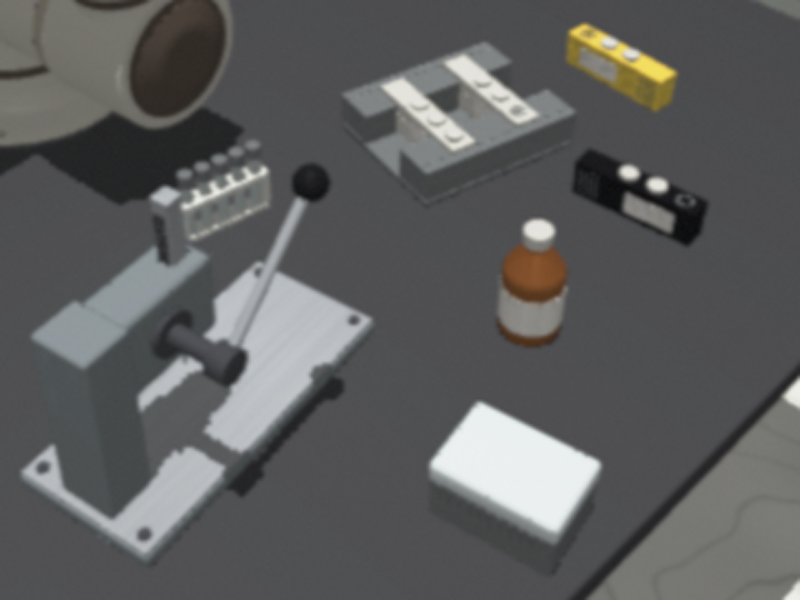

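View pics/s2.png

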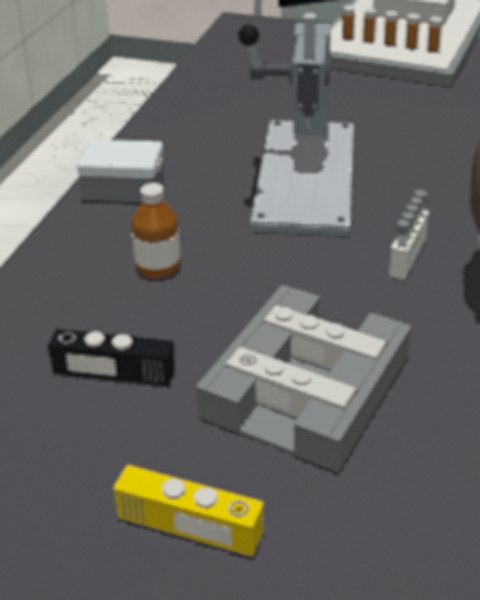

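The off-white candidates are the two packs in the tray. The one at scene crop (490,90) has a ring at (517,112), seen in the side crop at (248,360), so it is the pack. The one at (430,115) has three caps and is the spare. Black (640,195) and yellow (620,65) are look-alikes. The press front faces +y, towards the tray. I'll measure all of these, with an enlarged crop to confirm.

Run:
```python
from h import *
def load(c): return cv2.imread(f'pics/{c}.png')[:,:,::-1].astype(int),np.load(c+'.npy')
def rect(q,n):
    r=cv2.minAreaRect(q[:,:2].astype(np.float32)); print(n,len(q),np.round(r[0],1),np.round(r[1],1),round(r[2],2),'z',np.round(np.median(q[:,2]),1))
    print('   corners',np.round(cv2.boxPoints(r)).tolist())
allb=[]
for c in['scene','side']:
    im,P=load(c); x,y,z=P[...,0],P[...,1],P[...,2]
    w=(im.min(-1)>150)&(z>46)&(z<58)&(x>370)&(x<600)&(y>200)&(y<450)
    n,l,s,_=cv2.connectedComponentsWithStats(w.astype(np.uint8))
    for k in range(1,n):
        if s[k,4]>100: rect(P[l==k],c+' whitepack')
    t=(z>41)&(z<51)&(x>350)&(x<650)&(y>150)&(y<480)&~w
    rect(P[t],c+' tray')
    b=(z>15)&(z<25)&(x>450)&(x<720)&(y<-20)&(y>-450)
    n,l,s,_=cv2.connectedComponentsWithStats(b.astype(np.uint8));
    b=np.isin(l,[k for k in range(1,n) if s[k,4]>40])
    rect(P[b],c+' bed'); allb.append(P[b])
    k=(im.max(-1)<60)&(z>200)&(z<330)&(x>600)&(x<760)&(y>-300)&(y<0)
    if k.sum()>5: print('knob',k.sum(),np.median(P[k],0).round(1),P[k].min(0).round(),P[k].max(0).round())
    r=(z>225)&(z<300)&(x>540)&(x<640)&(y>-290)&(y<-130)&(im.min(-1)>60)
    print('ram',r.sum(),np.median(P[r],0).round(1),P[r].min(0).round(),P[r].max(0).round())
rect(np.vstack(allb),'bed both')
im=cv2.imread('pics/side.png')[305:355,280:380]; cv2.imwrite('pics/s3.png',cv2.resize(im,(800,400),interpolation=cv2.INTER_CUBIC))
```

```text
scene whitepack 306 [471.1 353.5] [ 41.2 158.2] 78.73 z 52.7
   corners [[389.0, 349.0], [545.0, 318.0], [553.0, 358.0], [398.0, 389.0]]
scene whitepack 296 [451.6 262.9] [ 39.3 156.5] 78.26 z 53.0
   corners [[371.0, 260.0], [524.0, 228.0], [532.0, 266.0], [379.0, 298.0]]
scene tray 1328 [503.2 295.3] [220.6 269.1] 76.56 z 48.0
   corners [[347.0, 219.0], [608.0, 157.0], [660.0, 371.0], [398.0, 434.0]]
scene bed 4520 [ 584.2 -171.5] [152.2 328.1] 10.77 z 19.0
   corners [[479.0, -25.0], [540.0, -347.0], [690.0, -318.0], [628.0, 4.0]]
knob 180 [ 663.3 -104.6  280.1] [ 644. -115.  261.] [673. -87. 291.]
ram 237 [ 594.2 -197.   259.9] [ 577. -207.  226.] [ 600. -184.  276.]
side whitepack 463 [451.8 257.4] [ 44.  153.4] 76.91 z 53.2
   corners [[372.0, 253.0], [522.0, 219.0], [531.0, 261.0], [382.0, 296.0]]
side whitepack 591 [472.2 346.5] [ 43.2 155.9] 77.92 z 53.1
   corners [[391.0, 342.0], [544.0, 309.0], [553.0, 351.0], [401.0, 384.0]]
side tray 2454 [504.2 297.1] [221.9 271.7] 77.72 z 48.5
   corners [[348.0, 218.0], [613.0, 160.0], [661.0, 377.0], [395.0, 434.0]]
side bed 2053 [ 578.1 -172.6] [148.3 330.3] 10.19 z 19.3
   corners [[476.0, -23.0], [534.0, -348.0], [680.0, -322.0], [622.0, 3.0]]
knob 88 [649.8 -88.2 277.4] [ 637. -103.  260.] [667. -79. 289.]
ram 98 [ 581.4 -186.1  253. ] [ 573. -199.  225.] [ 591. -177.  276.]
bed both 6573 [ 582.  -171.9] [156.2 330.3] 10.19 z 19.1
   corners [[476.0, -23.0], [534.0, -348.0], [688.0, -321.0], [630.0, 4.0]]
```

View pics/s3.png

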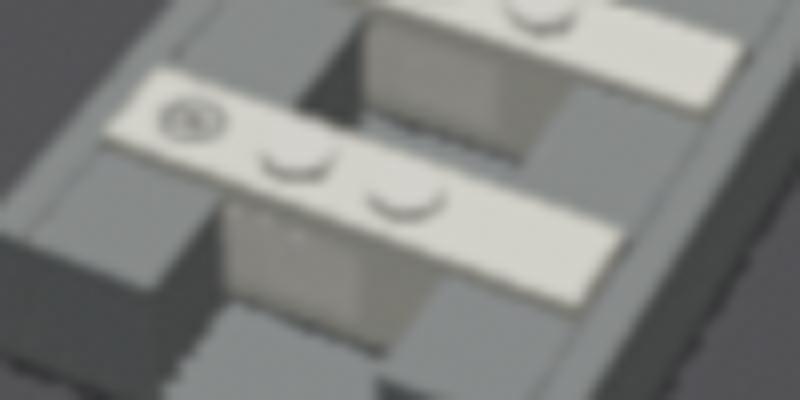

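Confirmed: ring at (193,120) plus two caps, so the front white block is the pack.

```bash
cat >> h.py <<'E'
from scipy.spatial.transform import Rotation as Ro
def down(yaw): # tool z down, tool y axis at given world yaw (deg)
    a=np.radians(yaw); y=np.array([np.cos(a),np.sin(a),0]); z=np.array([0,0,-1.]); return np.stack([np.cross(y,z),y,z],1)
def plan(p,R,n,p0=None,R0=None):
    """n equal rows in the tool frame (constant twist: exact for vertical tool about z): prints turn then shifts"""
    s=ctrl.get_state(); p0=np.array(s['tool_pos']) if p0 is None else p0; R0=np.array(s['tcp_rot']) if R0 is None else R0
    rv=Ro.from_matrix(R0.T@R).as_rotvec(degrees=True)
    print('rotvec',rv.round(2),'shift tool',(R0.T@(np.array(p)-p0)).round(1),'final-frame shift',(R.T@(np.array(p)-p0)).round(1))
    return rv
E
python3 - <<'E'
from h import *
s=ctrl.get_state(); print(s['time'],np.round(s['tcp_rot'],3).tolist(),s['opening'],s['contact_force'])
i=ctrl.camera_info('wrist');R=np.array(s['tcp_rot']);print('cam in tool',(R.T@(np.array(i['xyz'])-s['tool_pos'])).round(1),(R.T@np.array(i['rotation'])).round(2).tolist(),np.round(i['camera_matrix']))
for y in(78.2,78.2-180): plan([471.5,349,230],down(y),25)
E
```

```text
1.1 [[0.969, 0.247, -0.0], [0.247, -0.969, 0.0], [0.0, -0.0, -1.0]] 85.3790907463828 [-0.00072766  0.5669094   0.519     ]
cam in tool [  68.     0.5 -143.2] [[-0.0, -0.96, -0.27], [1.0, -0.0, -0.0], [0.0, -0.27, 0.96]] [[372.   0. 324.]
 [  0. 372. 237.]
 [  0.   0.   1.]]
rotvec [-0.0000e+00 -1.0000e-02 -1.5389e+02] shift tool [ 543.2 -796.6    1.4] final-frame shift [-137.1  954.3    1.2]
rotvec [-1.000e-02  0.000e+00  2.611e+01] shift tool [ 543.2 -796.6    1.4] final-frame shift [ 137.1 -954.3    1.2]
```

```bash
cat >> h.py <<'E'
def rows(p,yaw,n,z=None,start=None,g=1):
    """straight-line rows, tool vertical, yaw interpolated; start=(p,yaw) default measured. rows turn and shift from previous pose axes"""
    s=ctrl.get_state()
    if start is None:
        R=np.array(s['tcp_rot']); start=(np.array(s['tool_pos']),np.degrees(np.arctan2(R[1,1],R[0,1])))
    p0,y0=np.array(start[0],float),start[1]; dy=(yaw-y0+180)%360-180
    w=-round(dy/n,1); q=p0.copy(); yy=y0
    out=[]
    for k in range(1,n+1):
        d=np.round(down(yy).T@(p0+(np.array(p)-p0)*k/n-q),1 if n<6 else 0); q=q+down(yy)@d; yy-=w
        out.append([0,0,w]+(d+0.).tolist()+[g])
    print(str(out).replace('.0,',',').replace('.0]',']').replace(' ','')); print('end',q.round(1),round(yy,1)); return q,yy
E
python3 - <<'E'
from h import *
s=ctrl.get_state()
e=rows([307,-104,235],1,13)
rows([471.5,349,235],78.2,13,start=e)
E
```

```text
[[0,0,np.float64(-5.9),21,-31,0,1],[0,0,np.float64(-5.9),24,-28,-1,1],[0,0,np.float64(-5.9),27,-26,0,1],[0,0,np.float64(-5.9),29,-23,0,1],[0,0,np.float64(-5.9),31,-19,0,1],[0,0,np.float64(-5.9),33,-17,-1,1],[0,0,np.float64(-5.9),35,-13,0,1],[0,0,np.float64(-5.9),36,-9,0,1],[0,0,np.float64(-5.9),37,-5,-1,1],[0,0,np.float64(-5.9),37,-2,0,1],[0,0,np.float64(-5.9),37,2,0,1],[0,0,np.float64(-5.9),36,6,0,1],[0,0,np.float64(-5.9),36,10,-1,1]]
end [ 307.1 -104.2  235.2] 1.0
[[0,0,np.float64(-5.9),35,13,0,1],[0,0,np.float64(-5.9),33,17,0,1],[0,0,np.float64(-5.9),31,20,0,1],[0,0,np.float64(-5.9),29,23,0,1],[0,0,np.float64(-5.9),26,26,0,1],[0,0,np.float64(-5.9),24,29,0,1],[0,0,np.float64(-5.9),20,31,0,1],[0,0,np.float64(-5.9),18,32,0,1],[0,0,np.float64(-5.9),14,35,0,1],[0,0,np.float64(-5.9),10,35,0,1],[0,0,np.float64(-5.9),6,37,0,1],[0,0,np.float64(-5.9),3,37,0,1],[0,0,np.float64(-5.9),-1,37,0,1]]
end [471.2 349.1 235.2] 77.7
```

Emit:
jog_arm([
  [[0,0,-5.9,21,-31,0,1],[0,0,-5.9,24,-28,-1,1],[0,0,-5.9,27,-26,0,1],[0,0,-5.9,29,-23,0,1],[0,0,-5.9,31,-19,0,1],[0,0,-5.9,33,-17,-1,1],[0,0,-5.9,35,-13,0,1],[0,0,-5.9,36,-9,0,1],[0,0,-5.9,37,-5,-1,1],[0,0,-5.9,37,-2,0,1],[0,0,-5.9,37,2,0,1],[0,0,-5.9,36,6,0,1],[0,0,-5.9,36,10,-1,1]],
])

```text
time: 2.4
tool_pos: [307.2, -102.8, 235.5]
tcp_rot: [[-0.021, 1.0, 0.001], [1.0, 0.021, -0.0], [-0.0, 0.001, -1.0]]
contact_force: [0.2, -0.8, -0.6]
opening: 85.3
finger_force: 0.0
```

Emit:
jog_arm([
  [[0,0,-5.9,35,13,0,1],[0,0,-5.9,33,17,0,1],[0,0,-5.9,31,20,0,1],[0,0,-5.9,29,23,0,1],[0,0,-5.9,26,26,0,1],[0,0,-5.9,24,29,0,1],[0,0,-5.9,20,31,0,1],[0,0,-5.9,18,32,0,1],[0,0,-5.9,14,35,0,1],[0,0,-5.9,10,35,0,1],[0,0,-5.9,6,37,0,1],[0,0,-5.9,3,37,0,1],[0,0,-5.9,-1,37,0,1],[0,0,0,0,0,0,0.25],[0,0,0,0,0,0,0.25],[0,0,0,0,0,0,0.25]],
])

```text
time: 4.0
tool_pos: [471.0, 348.5, 235.4]
tcp_rot: [[-0.977, 0.214, -0.0], [0.214, 0.977, -0.0], [0.0, -0.0, -1.0]]
contact_force: [0.7, -0.7, -0.1]
opening: 53.2
finger_force: 0.0
```

```bash
sed -i 's/w=-round(dy\/n,1)/w=-round(float(dy\/n),1)/' h.py
cat > pk.py <<'E'
from h import *
def packs(zlo=46,zhi=58,box=(350,600,200,450),thr=130,draw=None):
    im,d,P=cloud('wrist'); x,y,z=P[...,0],P[...,1],P[...,2]
    w=(im.min(-1)>thr)&(z>zlo)&(z<zhi)&(x>box[0])&(x<box[1])&(y>box[2])&(y<box[3])
    n,l,s,_=cv2.connectedComponentsWithStats(w.astype(np.uint8))
    for k in range(1,n):
        if s[k,4]>300:
            q=P[l==k]; r=cv2.minAreaRect(q[:,:2].astype(np.float32))
            print('blob',s[k].tolist(),np.round(r[0],1),np.round(r[1],1),round(r[2],2),'z',np.median(q[:,2]).round(1))
    return im,d,P
E
python3 - <<'E'
from pk import *
s=ctrl.get_state(); print(s['time'],np.round(s['tool_pos'],1),np.round(s['tcp_rot'],3).tolist(),s['opening'])
im,d,P=packs(); save('w1',im)
for r in ctrl.search_frame('wrist','port'): print(r)
np.save('w1.npy',P)
E
```

```text
4.0 [471.  348.5 235.4] [[-0.977, 0.214, -0.0], [0.214, 0.977, -0.0], [0.0, -0.0, -1.0]] 53.198642296689684
blob [230, 107, 130, 66, 3718] [404.3 337. ] [107.9  53.5] 78.16 z 50.8
blob [143, 109, 58, 66, 3229] [383.3 234. ] [44.  54.3] 77.83 z 50.7
blob [170, 127, 78, 178, 6506] [456.1 240.2] [ 69.9 164.6] 78.1 z 54.2
blob [248, 127, 146, 177, 10395] [478.1 342.5] [135.9 163.6] 77.54 z 51.8
{'box': [307.8, 126.1, 347.9, 293.7], 'confidence': 0.97}
{'box': [498.7, 141.8, 561.4, 304.7], 'confidence': 0.85}
{'box': [330.6, 334.0, 382.9, 407.3], 'confidence': 0.69}
```

View pics/w1.png

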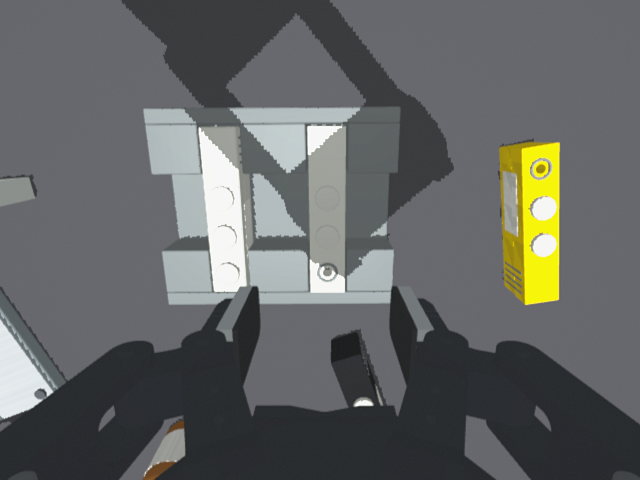

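The pack is the right white block (columns 308–347, rows 126–293), ring at (327,271); the left one with three caps is the spare. I'll project the corner and ring pixels onto z=54.

```bash
cat >> h.py <<'E'
def onplane(cam,uv,z):
    i=ctrl.camera_info(cam);K=np.array(i['camera_matrix']);R=np.array(i['rotation']);t=np.array(i['xyz'])
    r=np.c_[(np.array(uv,float)-K[[0,1],[0,1]*1][:0].sum()-[K[0,2],K[1,2]])/[K[0,0],K[1,1]],np.ones(len(uv))]@R.T
    return t+r*((z-t[2])/r[:,2])[:,None]
E
sed -i 's/-K\[\[0,1\],\[0,1\]\*1\]\[:0\].sum()//' h.py
python3 - <<'E'
from h import *
P=np.load('w1.npy'); im=cv2.imread('pics/w1.png')
q=onplane('wrist',[[308,126.5],[346,126.5],[309.5,293],[346,293],[327,271]],54); q=q.round(1); print(q[:,:2])
m=q[:4].mean(0); d=(q[2:4].mean(0)-q[:2].mean(0)); print('centre',m,'len',np.linalg.norm(d),'yaw',np.degrees(np.arctan2(d[1],d[0])),'port dist',np.linalg.norm(q[4]-m))
m=P[...,2]; s=m[126:294,308:347]; print('ztop',np.nanmedian(s), 'tailtop',np.nanmedian(m[135:165,315:340]))
z=P[...,2]; w=np.zeros_like(z,bool); w[120:300,300:352]=True; w&=(z>51.7)&(z<57)
r=cv2.minAreaRect(P[w][:,:2].astype(np.float32)); print(r)
E
```

```text
[[395.7 350.2]
 [402.5 381.3]
 [543.3 317.4]
 [550.7 351.2]
 [525.1 338.3]]
centre [473.05  350.025  54.   ] len 151.2068533499722 yaw -12.004775557721134 port dist 53.35426997907479
ztop 54.87386250035951 tailtop 54.84740936057119
((473.69879150390625, 349.2485046386719), (47.96250534057617, 164.12413024902344), 76.58820343017578)
```

Emit:
jog_arm([
  [[0,0,-0.4,-1.6,1.9,30,0.25],[0,0,0,0,0,35,0.25],[0,0,0,0,0,40,0.25],[0,0,0,0,0,35,0.25],[0,0,0,0,0,30,0.25],[0,0,0,0,0,20,0.25],[0,0,0,0,0,15,0.25],[0,0,0,0,0,10,0.25],[0,0,0,0,0,4,0.25],[0,0,0,0,0,0,0.25]],
])

```text
time: 5.1
tool_pos: [473.3, 350.6, 16.6]
tcp_rot: [[-0.979, 0.206, 0.0], [0.206, 0.979, 0.0], [-0.0, 0.0, -1.0]]
contact_force: [-0.2, 0.1, -1.1]
opening: 53.4
finger_force: 0.0
```

Emit:
jog_arm([
  [[0,0,0,0,0,0,-0.5],[0,0,0,0,0,0,-0.5],[0,0,0,0,0,0,-0.5],[0,0,0,0,0,0,-0.5],[0,0,0,0,0,0,-0.5]],
], squeeze=40)

```text
time: 5.6
tool_pos: [473.6, 350.9, 17.4]
tcp_rot: [[-0.979, 0.206, 0.001], [0.206, 0.979, 0.001], [-0.001, 0.001, -1.0]]
contact_force: [-0.3, 0.3, 6.8]
opening: 31.3
finger_force: 40.9
```

Emit:
jog_arm([
  [[0,0,0,0,0,-5,-0.5],[0,0,0,0,0,-10,-0.5],[0,0,0,0,0,-20,-0.5],[0,0,0,0,0,-30,-0.5],[0,0,0,0,0,-35,-0.5],[0,0,0,0,0,-30,-0.5],[0,0,0,0,0,-20,-0.5],[0,0,0,0,0,-10,-0.5],[0,0,0,0,0,0,-0.5]],
])

```text
time: 6.5
tool_pos: [473.5, 350.8, 177.7]
tcp_rot: [[-0.979, 0.206, 0.002], [0.206, 0.979, 0.001], [-0.001, 0.001, -1.0]]
contact_force: [0.1, -0.1, -3.3]
opening: 31.9
finger_force: 40.1
```

```bash
python3 - <<'E'
from h import *
s=ctrl.get_state(); print(np.round(s['tool_pos'],1),s['contact_force'],s['opening'],s['finger_force'])
im,d,P=cloud('wrist'); save('w2',im)
im,d,P=cloud('scene'); save('sc2',im)
E
python3 - <<'E'
import cv2,numpy as np
a=cv2.imread('pics/w2.png');b=cv2.imread('pics/sc2.png')[150:310,260:420]
cv2.imwrite('pics/c2.png',np.hstack([cv2.resize(a,(480,360)),cv2.resize(b,(320,360))]))
E
```

```text
[473.5 350.8 177.7] [ 0.1496148  -0.14829713 -3.25446077] 31.861112305907504 40.14299511909485
```

View pics/c2.png

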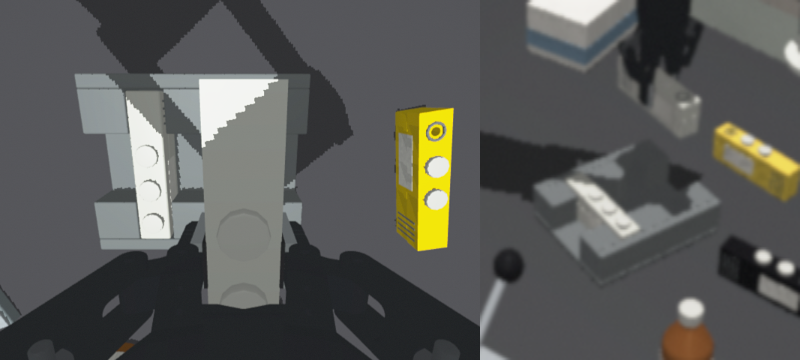

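Run:
```python
from h import *
rows([565.2,-83.5,178],10.4,18,g=-0.5)
```

```text
[[0,0,3.8,-10,-23,0,-0.5],[0,0,3.8,-11,-21,0,-0.5],[0,0,3.8,-13,-21,0,-0.5],[0,0,3.8,-15,-20,-1,-0.5],[0,0,3.8,-15,-20,0,-0.5],[0,0,3.8,-17,-18,0,-0.5],[0,0,3.8,-18,-17,0,-0.5],[0,0,3.8,-19,-15,0,-0.5],[0,0,3.8,-20,-15,0,-0.5],[0,0,3.8,-21,-13,0,-0.5],[0,0,3.8,-21,-11,-1,-0.5],[0,0,3.8,-23,-10,0,-0.5],[0,0,3.8,-23,-9,0,-0.5],[0,0,3.8,-24,-7,0,-0.5],[0,0,3.8,-24,-6,0,-0.5],[0,0,3.8,-24,-4,0,-0.5],[0,0,3.8,-25,-2,0,-0.5],[0,0,3.8,-24,0,-1,-0.5]]
end [565.6 -83.2 178.4] 9.7
```

Emit:
jog_arm([
  [[0,0,3.8,-10,-23,0,-0.5],[0,0,3.8,-11,-21,0,-0.5],[0,0,3.8,-13,-21,0,-0.5],[0,0,3.8,-15,-20,-1,-0.5],[0,0,3.8,-15,-20,0,-0.5],[0,0,3.8,-17,-18,0,-0.5],[0,0,3.8,-18,-17,0,-0.5],[0,0,3.8,-19,-15,0,-0.5],[0,0,3.8,-20,-15,0,-0.5],[0,0,3.8,-21,-13,0,-0.5],[0,0,3.8,-21,-11,-1,-0.5],[0,0,3.8,-23,-10,0,-0.5],[0,0,3.8,-23,-9,0,-0.5],[0,0,3.8,-24,-7,0,-0.5],[0,0,3.8,-24,-6,0,-0.5],[0,0,3.8,-24,-4,0,-0.5],[0,0,3.8,-25,-2,0,-0.5],[0,0,3.1,-24,0,-1,-0.5],[0,0,0,0,0,0,-0.5],[0,0,0,0,0,0,-0.5]],
])

```text
time: 8.6
tool_pos: [565.5, -83.1, 178.0]
tcp_rot: [[-0.18, 0.984, -0.002], [0.984, 0.18, 0.001], [0.001, -0.002, -1.0]]
contact_force: [0.8, 0.7, -2.6]
opening: 31.7
finger_force: 40.4
```

Run:
```python
from h import *
s=ctrl.get_state(); R=np.array(s['tcp_rot']); print(np.round(s['tool_pos'],1),np.degrees(np.arctan2(R[1,1],R[0,1])))
im,d,P=cloud('wrist'); save('w3',im); np.save('w3.npy',P)
z=P[...,2]; b=(z>14)&(z<25)
r=cv2.minAreaRect(P[b][:,:2].astype(np.float32)); print(b.sum(),r,cv2.boxPoints(r).round())
```

```text
[565.5 -83.1 178. ] 10.39818847722166
14150 ((606.9662475585938, -40.897705078125), (375.8599853515625, 395.6213073730469), 36.27372741699219) [[ 338.    7.]
 [ 572. -312.]
 [ 876.  -89.]
 [ 641.  230.]]
```

View pics/w3.png

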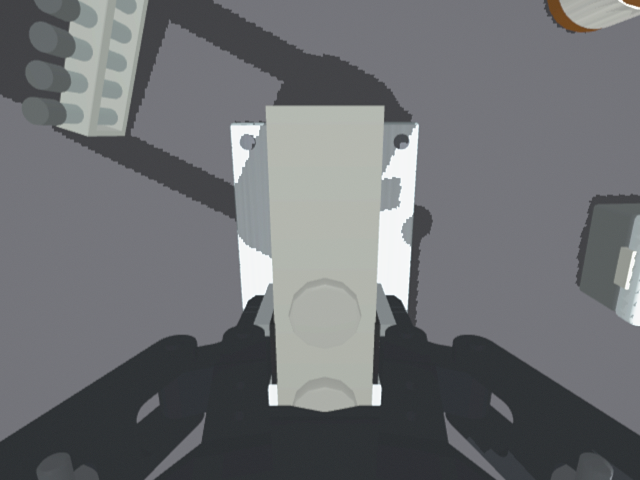

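Bed front corners are at (231,124) and (418,124). The pack's tail edge is at row 107, columns 266–383.

Run:
```python
from h import *
im=cv2.imread('pics/w3.png'); 
q=onplane('wrist',[[231.5,124],[418,124],[243.5,300],[412,290]],20); print(q.round(1)[:,:2])
d=q[1]-q[0]; print('width',np.linalg.norm(d),'yaw front edge',np.degrees(np.arctan2(d[1],d[0])))
for a,b in((0,2),(1,3)): e=q[b]-q[a]; print('side yaw',np.degrees(np.arctan2(e[1],e[0])))
yaw=np.radians(-79.6); ex=np.array([np.cos(yaw),np.sin(yaw)]); print('needle',(q[0]+q[1])[:2]/2+188*ex)
t=onplane('wrist',[[266.5,107],[383.5,107],[276,404],[376,404]],214.6); print('pack tail',t.round(1)[:,:2],np.linalg.norm(t[1]-t[0]))
s=ctrl.get_state(); R=np.array(s['tcp_rot']); print('tail in tool',((t-s['tool_pos'])@R).round(1))
```

```text
[[ 479.9  -22.4]
 [ 622.2    3.8]
 [ 507.4 -168.6]
 [ 651.4 -132.3]]
width 144.61671037752683 yaw front edge 10.416888445221097
side yaw -79.34987751589897
side yaw -77.86354401958677
needle [ 584.98086012 -194.22391735]
pack tail [[ 535.8  -12.1]
 [ 567.    -6.3]
 [ 552.3 -106.5]
 [ 585.9 -100.2]] 31.783647847288258
tail in tool [[ 74.9 -16.5 -36.3]
 [ 74.8  15.2 -36.3]
 [-21.  -17.4 -36.4]
 [-20.9  16.7 -36.4]]
```

Emit:
jog_arm([
  [[0,0,0,0,0,15,-0.5],[0,0,0,0,0,25,-0.5],[0,0,0,0,0,30,-0.5],[0,0,0,0,0,30,-0.5],[0,0,0,0,0,20,-0.5],[0,0,0,0,0,12,-0.5],[0,0,0,0,0,8,-0.5],[0,0,0,0,0,4,-0.5],[0,0,0,0,0,2,-0.5],[0,0,0,0,0,1,-0.5],[0,0,0,0,0,0,-0.5],[0,0,0,0,0,0,-0.5]],
])

```text
time: 9.85
tool_pos: [566.2, -83.1, 32.8]
tcp_rot: [[-0.181, 0.984, 0.001], [0.984, 0.181, -0.0], [-0.0, 0.001, -1.0]]
contact_force: [0.1, -0.1, -2.4]
opening: 31.7
finger_force: 40.4
```

Emit:
jog_arm([
  [[0,0,0,0,0,1,-0.5],[0,0,0,0,0,0.5,-0.5],[0,0,0,0,0,0.5,-0.5],[0,0,0,0,0,0.5,-0.5],[0,0,0,0,0,0,-0.5]],
])

```text
time: 10.35
tool_pos: [565.9, -83.0, 29.7]
tcp_rot: [[-0.181, 0.984, -0.0], [0.984, 0.181, 0.0], [0.0, -0.0, -1.0]]
contact_force: [0.9, 0.4, -2.6]
opening: 31.5
finger_force: 40.4
```

Emit:
jog_arm([
  [[0,0,0,0,0,0.5,-0.5],[0,0,0,0,0,0.4,-0.5],[0,0,0,0,0,0,-0.5]],
])

```text
time: 10.65
tool_pos: [566.0, -83.1, 29.4]
tcp_rot: [[-0.181, 0.984, 0.0], [0.984, 0.181, -0.0], [-0.0, 0.0, -1.0]]
contact_force: [-3.1, 1.1, 5.7]
opening: 31.7
finger_force: 41.3
```

Emit:
jog_arm([
  [[0,0,0,0,0,0,0.25],[0,0,0,0,0,0,0.25],[0,0,0,0,0,0,0.25],[0,0,0,0,0,-10,0.25],[0,0,0,0,0,-25,0.25],[0,0,0,10,0,-30,0.25],[0,0,0,25,0,-30,0.25],[0,0,0,25,0,-15,0.25],[0,0,0,10,0,-5,0.25],[0,0,0,0,0,0,0.25],[0,0,0,0,0,0,0.25]],
])

```text
time: 11.75
tool_pos: [553.2, -14.6, 143.3]
tcp_rot: [[-0.181, 0.983, -0.001], [0.983, 0.181, -0.0], [0.0, -0.001, -1.0]]
contact_force: [-0.1, -0.4, -0.6]
opening: 53.1
finger_force: 0.0
```

Run:
```python
from h import *
s=ctrl.get_state(); R=np.array(s['tcp_rot']); print(s['time'],np.round(s['tool_pos'],1),np.degrees(np.arctan2(R[1,1],R[0,1])))
im,d,P=cloud('wrist'); save('w4',im); np.save('w4.npy',P)
for l in('port','needle_tip'):
  for r in ctrl.search_frame('wrist',l): print(l,r)
```

```text
11.75 [553.2 -14.6 143.3] 10.428108547237382
port {'box': [302.6, 220.5, 352.7, 414.5], 'confidence': 0.79}
```

View pics/w4.png

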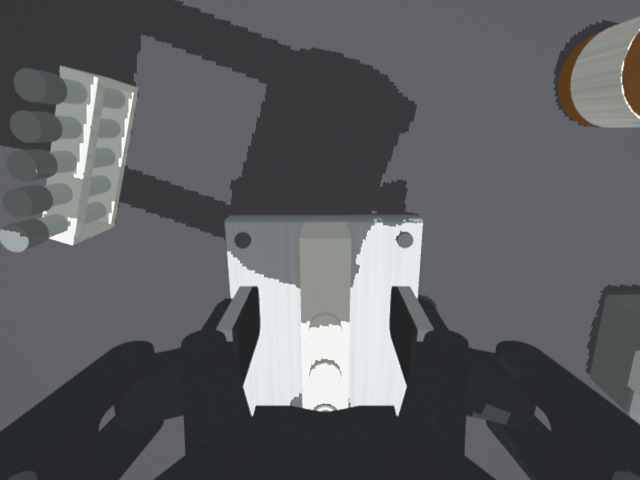

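Run:
```python
from h import *
im=cv2.imread('pics/w4.png').astype(int).sum(-1)//3; P=np.load('w4.npy'); z=P[...,2]
print('c280',im[208:232,280].tolist()); print('c325',im[212:245,325].tolist()); print('z325',z[216:250,325].round().tolist()); print('z280',z[208:232,280].round().tolist())
print('row250',im[250,220:430].tolist()[:12],im[250,292:306].tolist(),im[250,344:358].tolist(),im[250,414:426].tolist())
print('row300',im[300,292:308].tolist(),im[300,344:358].tolist())
print('row226',im[226,218:236].tolist(),im[226,414:430].tolist())
```

```text
c280 [57, 57, 57, 58, 57, 58, 65, 81, 93, 93, 95, 98, 100, 103, 113, 119, 122, 121, 121, 121, 122, 121, 122, 121]
c325 [56, 57, 66, 82, 91, 93, 95, 97, 100, 110, 124, 130, 131, 131, 130, 131, 131, 132, 131, 130, 130, 131, 130, 130, 129, 131, 137, 145, 145, 145, 145, 144, 145]
z325 [6.0, 11.0, 14.0, 14.0, 14.0, 16.0, 22.0, 24.0, 29.0, 32.0, 34.0, 37.0, 39.0, 45.0, 44.0, 49.0, 50.0, 53.0, 56.0, 58.0, 60.0, 63.0, 64.0, 66.0, 66.0, 66.0, 67.0, 65.0, 67.0, 66.0, 67.0, 66.0, 65.0, 67.0]
z280 [0.0, -0.0, 1.0, 1.0, 0.0, 0.0, 0.0, 0.0, 7.0, 10.0, 13.0, 14.0, 16.0, 16.0, 18.0, 20.0, 21.0, 19.0, 22.0, 21.0, 21.0, 20.0, 22.0, 20.0]
row250 [99, 101, 100, 100, 100, 98, 103, 130, 127, 125, 126, 122] [125, 123, 122, 121, 121, 119, 120, 129, 145, 145, 144, 146, 145, 145] [144, 145, 145, 145, 145, 144, 143, 127, 120, 119, 121, 120, 119, 120] [231, 233, 233, 233, 232, 232, 218, 116, 95, 99, 100, 100]
row300 [235, 235, 234, 233, 232, 230, 228, 227, 209, 149, 141, 144, 144, 144, 144, 143] [144, 144, 143, 144, 143, 160, 220, 231, 231, 229, 229, 229, 230, 234]
row226 [57, 58, 58, 57, 57, 58, 73, 116, 122, 120, 121, 122, 122, 122, 121, 119, 121, 122] [230, 230, 232, 233, 232, 231, 233, 232, 180, 102, 98, 100, 101, 100, 100, 100]
```

Run:
```python
from h import *
b=onplane('wrist',[[224.5,226],[422.3,226],[226.7,250],[420.6,250],[323,221.5]],20); p=onplane('wrist',[[299.4,250],[351.1,250],[300.7,300],[349.7,300],[325,238]],66)
yaw=np.radians(-79.6); ex=np.array([np.cos(yaw),np.sin(yaw)]); ey=np.array([-ex[1],ex[0]])
bm=(b[0]+b[1]+b[2]+b[3])[:2]/4; lat=bm@ey; fx=b[4,:2]@ex
needle=ex*(fx+188)+ey*lat; print('needle',needle,'bed widths',np.linalg.norm(b[1]-b[0]),np.linalg.norm(b[3]-b[2]))
pr=lambda q:np.c_[(q[:,:2]-needle)@ex,(q[:,:2]-needle)@ey].round(2)
print('bed',pr(b).tolist());print('pack',pr(p).tolist())
s=ctrl.get_state(); print('tcp',pr(np.array([s['tool_pos']])))
```

```text
needle [ 584.31121326 -194.95738492] bed widths 145.73932874767206 145.47405420440143
bed [[-184.63, -72.95], [-184.56, 72.79], [-166.08, -72.66], [-166.02, 72.81], [-188.0, -0.32]]
pack [[-180.69, -14.72], [-180.68, 17.36], [-146.86, -14.53], [-146.86, 17.08], [-188.42, 1.17]]
tcp [[-182.61    1.83]]
```

Emit:
jog_arm([
  [[0,0,0,-4,0,20,0.25],[0,0,0,-4,-0.5,25,0.25],[0,0,0,-1.2,0,25,0.25],[0,0,0,0,0,20,0.25],[0,0,0,0,0,13,0.25],[0,0,0,0,0,7,0.25],[0,0,0,0,0,3,0.25],[0,0,0,0,0,0,0.25],[0,0,0,0,0,0,0.25]],
])

```text
time: 12.8
tool_pos: [554.9, -23.4, 31.7]
tcp_rot: [[-0.181, 0.984, 0.001], [0.984, 0.181, -0.0], [-0.0, 0.001, -1.0]]
contact_force: [-0.9, 0.3, 0.7]
opening: 53.1
finger_force: 0.0
```

Emit:
jog_arm([
  [[0,0,0,0,0,0,-0.5],[0,0,0,0,0,0,-0.5],[0,0,0,0,0,0,-0.5],[0,0,0,0,0,0,-0.5],[0,0,0,0,0,0,-0.5]],
], squeeze=30)

```text
time: 13.3
tool_pos: [554.8, -23.4, 31.6]
tcp_rot: [[-0.181, 0.984, 0.001], [0.984, 0.181, -0.0], [-0.0, 0.001, -1.0]]
contact_force: [-0.8, 0.5, 6.3]
opening: 31.8
finger_force: 30.3
```

Emit:
jog_arm([
  [[0,0,0,-2,0,0,-0.5],[0,0,0,-4,-0.1,0,-0.5],[0,0,0,-5,-0.1,0,-0.5],[0,0,0,-5,-0.1,0,-0.5],[0,0,0,-5,-0.1,0,-0.5],[0,0,0,-5,-0.1,0,-0.5],[0,0,0,-5,-0.1,0,-0.5],[0,0,0,-5,-0.1,0,-0.5],[0,0,0,-5,-0.2,0,-0.5],[0,0,0,-5,-0.2,0,-0.5],[0,0,0,-5,-0.2,0,-0.5],[0,0,0,-4,0,0,-0.5],[0,0,0,-2,0,0,-0.5],[0,0,0,-1.4,0,0,-0.5],[0,0,0,0,0,0,-0.5],[0,0,0,0,0,0,-0.5]],
])

```text
time: 14.9
tool_pos: [564.2, -81.0, 31.6]
tcp_rot: [[-0.181, 0.984, 0.001], [0.984, 0.181, 0.0], [-0.0, 0.001, -1.0]]
contact_force: [-0.1, 1.0, 6.0]
opening: 31.6
finger_force: 30.3
```

```bash
cat > meas.py <<'E'
from h import *
import sys
s=ctrl.get_state(); im,d,P=cloud('wrist'); save(sys.argv[1],im); g=im.astype(int).sum(-1)//3
yaw=np.radians(-79.6); ex=np.array([np.cos(yaw),np.sin(yaw)]); ey=np.array([-ex[1],ex[0]])
z=P[...,2]; q=P[...,:2]; n=np.array([584.3,-195]); X=(q-n)@ex; Y=(q-n)@ey
print('tcp',((np.array(s['tool_pos'])[:2]-n)@ex).round(1),((np.array(s['tool_pos'])[:2]-n)@ey).round(1))
for nm,m in(('bed',(z>16)&(z<24)&(X<-60)&(abs(Y)<80)),('packtop',(z>62)&(z<69)&(abs(Y)<25)&(X>-200)&(X<30))):
    r=[v for v in range(480) if m[v].sum()>8]
    if r: print(nm,'rows',r[0],r[-1],'X',np.nanpercentile(X[m],[0,1,99,100]).round(1),'Y',np.nanpercentile(Y[m],[0,1,99,100]).round(1))
    for v in r[5::25]: c=np.where(m[v])[0]; print(' row',v,'cols',c[0],c[-1])
E
python3 meas.py w5
```

```text
tcp -115.8 0.8
bed rows 120 395 X [-189.3 -187.3  -92.7  -60. ] Y [-73.  -70.9  71.7  73.8]
 row 125 cols 143 508
 row 150 cols 146 505
 row 175 cols 149 501
 row 200 cols 153 498
 row 225 cols 156 495
 row 250 cols 159 492
 row 275 cols 162 489
 row 300 cols 166 486
 row 325 cols 169 483
 row 389 cols 268 381
packtop rows 301 411 X [-130.9 -130.5  -92.2  -89.8] Y [-24.8 -19.2  19.2  25. ]
 row 306 cols 275 374
 row 331 cols 275 374
 row 356 cols 276 372
 row 381 cols 277 372
 row 406 cols 294 355
```

View pics/w5.png

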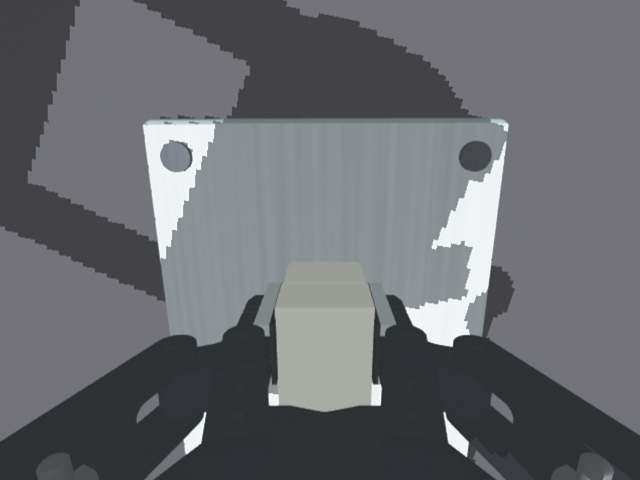

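Run:
```python
from h import *
g=cv2.imread('pics/w5.png').astype(int).sum(-1)//3
print('c325',g[258:268,325].tolist(),g[298:314,325].tolist(),'bed c300',g[116:130,300].tolist(),'r331',g[331,268:282].tolist(),g[331,368:382].tolist(),'r380',g[380,270:282].tolist(),g[380,366:380].tolist(),'r200',g[200,148:160].tolist(),g[200,492:504].tolist())
n=np.array([584.3,-195]);yaw=np.radians(-79.6); ex=np.array([np.cos(yaw),np.sin(yaw)]); ey=np.array([-ex[1],ex[0]])
pr=lambda q:np.c_[(q[:,:2]-n)@ex,(q[:,:2]-n)@ey].round(2).tolist()
print(pr(onplane('wrist',[[300,122],[153,200],[498,200],[325,262.5]],20)),pr(onplane('wrist',[[325,307],[275.5,331],[374,331],[277,380],[372.5,380]],66)))
```

```text
c325 [143, 143, 144, 147, 152, 153, 153, 153, 152, 154] [153, 153, 154, 153, 153, 153, 154, 153, 154, 158, 166, 169, 168, 168, 168, 169] bed c300 [66, 69, 91, 112, 116, 117, 119, 130, 139, 139, 140, 140, 140, 140] r331 [141, 99, 54, 50, 52, 52, 46, 69, 133, 168, 169, 168, 168, 169] [168, 169, 168, 170, 166, 132, 57, 47, 51, 52, 51, 63, 108, 145] r380 [130, 116, 58, 47, 50, 48, 53, 99, 168, 170, 169, 169] [168, 168, 168, 168, 169, 162, 104, 52, 47, 50, 49, 69, 124, 125] r200 [117, 118, 116, 124, 182, 241, 243, 242, 242, 242, 242, 242] [243, 242, 242, 242, 242, 243, 236, 151, 116, 117, 118, 117]
[[-188.01, -9.77], [-156.7, -72.09], [-156.66, 72.88], [-128.87, 0.18]] [[-130.15, 0.09], [-121.56, -16.08], [-121.54, 16.1], [-102.92, -16.23], [-102.9, 16.26]]
```

Emit:
jog_arm([
  [[0,0,0,0,0,0,0.25],[0,0,0,0,0,0,0.25],[0,0,0,0,0,0,0.25],[0,0,0,0,0,-10,0.25],[0,0,0,0,0,-25,0.25],[0,0,0,0,0,-35,0.25],[0,0,0,0,0,-40,0.25],[0,0,0,0,0,-40,0.25],[0,0,0,0,0,-40,0.25],[0,0,0,0,0,-40,0.25],[0,0,0,0,0,-35,0.25],[0,0,0,0,0,-25,0.25],[0,0,0,0,0,-10,0.25],[0,0,0,0,0,0,0.25]],
])

```text
time: 16.35
tool_pos: [563.9, -81.1, 332.0]
tcp_rot: [[-0.181, 0.984, 0.002], [0.984, 0.181, -0.0], [-0.001, 0.002, -1.0]]
contact_force: [1.2, -0.0, -0.3]
opening: 53.1
finger_force: 0.0
```

```bash
python3 meas.py w6
python3 - <<'E'
from h import *
for l in('port','knob'):
  for r in ctrl.search_frame('wrist',l): print(l,r)
E
```

```text
tcp -115.7 0.5
bed rows 129 234 X [-188.2 -187.   -61.7  -60. ] Y [-74.2 -72.   71.1  73.1]
 row 134 cols 263 386
 row 159 cols 264 385
 row 184 cols 266 384
 row 209 cols 267 383
 row 234 cols 268 380
packtop rows 183 294 X [-130.8 -129.8   -0.3    1.8] Y [-16.9 -16.7  15.   15.3]
 row 188 cols 310 338
 row 213 cols 311 338
 row 238 cols 311 338
 row 263 cols 311 338
 row 288 cols 312 337
port {'box': [313.8, 179.0, 339.9, 297.1], 'confidence': 0.79}
knob {'box': [357.8, 288.0, 495.2, 388.0], 'confidence': 0.66}
```

View pics/w6.png

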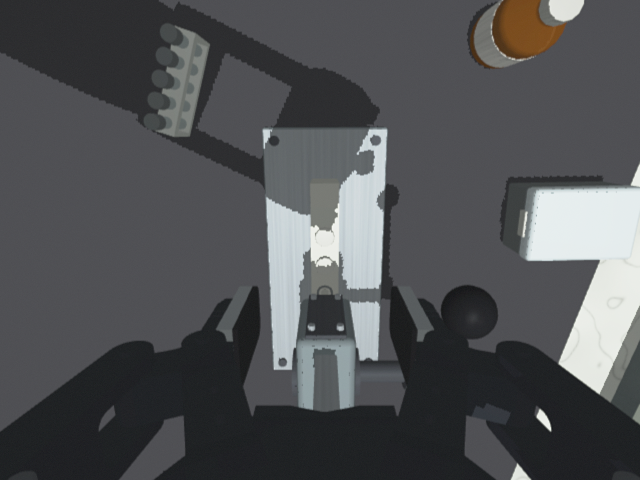

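Pack on the centreline (cols 310–338 in bed 263–386), ring half under the overhead arm at (325,292), knob at (469,312).

Run:
```python
from h import *
from scipy.optimize import least_squares
i=ctrl.camera_info('wrist');im,d,P=cloud('wrist'); u=np.zeros((480,640),bool); u[286:340,440:498]=True
z=P[...,2]; m=u&(z>230)&(z<310); q=P[m]; print(m.sum())
f=least_squares(lambda c:np.linalg.norm(q-c,axis=1)-16,np.array([657,-105,275]),loss='soft_l1',f_scale=1); c=f.x; print('knob',c.round(1),'rms',np.sqrt(np.mean(f.fun**2)))
n=np.array([584.3,-195]);yaw=np.radians(-79.6); ex=np.array([np.cos(yaw),np.sin(yaw)]); ey=np.array([-ex[1],ex[0]])
x,y=(c[:2]-n)@ex,(c[:2]-n)@ey; print('press xy',x,y,'q from x',.873-np.arccos((37-x)/160),'from z',.873-np.arcsin((c[2]-165)/160))
s=ctrl.get_state();print('shift tool from tcp',((c-s['tool_pos'])@np.array(s['tcp_rot'])).round(1))
```

```text
2333
knob [ 653.9 -100.1  273.4] rms 0.5439057148862296
press xy -80.79653081268697 85.63495246868031 q from x 0.12968363576517006 from z 0.1286468694016173
shift tool from tcp [-35.2  85.7  55.7]
```

Emit:
jog_arm([
  [[0,0,0,-4,10,0,0.25],[0,0,0,-8,20,0,0.25],[0,0,0,-11,27,0,0.25],[0,0,0,-8,20,0,0.25],[0,0,0,-4.2,8.7,0,0.25],[0,0,0,0,0,10,0.25],[0,0,0,0,0,20,0.25],[0,0,0,0,0,20,0.25],[0,0,0,0,0,15,0.25],[0,0,0,0,0,10,0.25],[0,0,0,0,0,5,0.25],[0,0,0,0,0,0,0.25],[0,0,0,0,0,0,0.25]],
])

```text
time: 17.85
tool_pos: [654.6, -100.2, 251.7]
tcp_rot: [[-0.181, 0.984, 0.001], [0.984, 0.181, -0.0], [-0.0, 0.001, -1.0]]
contact_force: [0.2, 0.1, 0.4]
opening: 53.6
finger_force: 0.0
```

Emit:
jog_arm([
  [[0,0,0,0,0,0,-0.5],[0,0,0,0,0,0,-0.5],[0,0,0,0,0,0,-0.5],[0,0,0,0,0,0,-0.5],[0,0,0,0,0,0,-0.5]],
], squeeze=40)

```text
time: 18.35
tool_pos: [654.7, -99.9, 251.5]
tcp_rot: [[-0.181, 0.983, 0.001], [0.983, 0.181, 0.0], [0.0, 0.001, -1.0]]
contact_force: [2.1, 3.9, 6.0]
opening: 29.7
finger_force: 39.2
```

Run:
```python
import numpy as np
def arc(a,b,n):
    q=np.linspace(a,b,n+1); x=37-160*np.cos(.873-q); z=165+160*np.sin(.873-q)
    print([[0,0,0,round(-dx,1),0,round(-dz,1),-.5] for dx,dz in zip(np.diff(x),np.diff(z))])
arc(.13,.55,8); arc(.55,.65,4); arc(.65,1.1,12); arc(1.1,0,20)
```

```text
[[0, 0, 0, np.float64(5.5), 0, np.float64(6.3), -0.5], [0, 0, 0, np.float64(5.2), 0, np.float64(6.6), -0.5], [0, 0, 0, np.float64(4.8), 0, np.float64(6.9), -0.5], [0, 0, 0, np.float64(4.5), 0, np.float64(7.1), -0.5], [0, 0, 0, np.float64(4.1), 0, np.float64(7.3), -0.5], [0, 0, 0, np.float64(3.7), 0, np.float64(7.5), -0.5], [0, 0, 0, np.float64(3.3), 0, np.float64(7.7), -0.5], [0, 0, 0, np.float64(2.9), 0, np.float64(7.9), -0.5]]
[[0, 0, 0, np.float64(1.2), 0, np.float64(3.8), -0.5], [0, 0, 0, np.float64(1.1), 0, np.float64(3.8), -0.5], [0, 0, 0, np.float64(1.0), 0, np.float64(3.9), -0.5], [0, 0, 0, np.float64(0.9), 0, np.float64(3.9), -0.5]]
[[0, 0, 0, np.float64(1.2), 0, np.float64(5.9), -0.5], [0, 0, 0, np.float64(1.0), 0, np.float64(5.9), -0.5], [0, 0, 0, np.float64(0.8), 0, np.float64(5.9), -0.5], [0, 0, 0, np.float64(0.5), 0, np.float64(6.0), -0.5], [0, 0, 0, np.float64(0.3), 0, np.float64(6.0), -0.5], [0, 0, 0, np.float64(0.1), 0, np.float64(6.0), -0.5], [0, 0, 0, np.float64(-0.1), 0, np.float64(6.0), -0.5], [0, 0, 0, np.float64(-0.3), 0, np.float64(6.0), -0.5], [0, 0, 0, np.fl
[... 621 characters left out ...]
 0, np.float64(-8.6), -0.5], [0, 0, 0, np.float64(-2.1), 0, np.float64(-8.5), -0.5], [0, 0, 0, np.float64(-2.6), 0, np.float64(-8.4), -0.5], [0, 0, 0, np.float64(-3.0), 0, np.float64(-8.3), -0.5], [0, 0, 0, np.float64(-3.5), 0, np.float64(-8.1), -0.5], [0, 0, 0, np.float64(-3.9), 0, np.float64(-7.9), -0.5], [0, 0, 0, np.float64(-4.3), 0, np.float64(-7.7), -0.5], [0, 0, 0, np.float64(-4.8), 0, np.float64(-7.4), -0.5], [0, 0, 0, np.float64(-5.2), 0, np.float64(-7.1), -0.5], [0, 0, 0, np.float64(-5.5), 0, np.float64(-6.8), -0.5], [0, 0, 0, np.float64(-5.9), 0, np.float64(-6.5), -0.5], [0, 0, 0, np.float64(-6.3), 0, np.float64(-6.2), -0.5], [0, 0, 0, np.float64(-6.6), 0, np.float64(-5.8), -0.5]]
```

Emit:
jog_arm([
  [[0,0,0,3,0,3,-0.5],[0,0,0,2.5,0,3.3,-0.5],[0,0,0,5.2,0,6.6,-0.5],[0,0,0,4.8,0,6.9,-0.5],[0,0,0,0,0,0,-0.5]],
])

```text
time: 18.85
tool_pos: [651.6, -84.0, 230.0]
tcp_rot: [[-0.181, 0.983, -0.0], [0.983, 0.181, 0.001], [0.001, -0.0, -1.0]]
contact_force: [5.5, 4.7, -1.9]
opening: 30.1
finger_force: 39.6
```

```bash
cat > kn.py <<'E'
from h import *
from scipy.optimize import least_squares
n=np.array([584.3,-195]);yaw=np.radians(-79.6); ex=np.array([np.cos(yaw),np.sin(yaw)]); ey=np.array([-ex[1],ex[0]])
def knob(cam,verbose=1):
    s=ctrl.get_state(); im,d,P=cloud(cam); X=(P[...,:2]-n)@ex; Y=(P[...,:2]-n)@ey; Z=P[...,2]
    save('k_%s_%.2f'%(cam,s['time']),im)
    if cam!='wrist':
        m=(abs(X)<11)&(abs(Y)<11)&(Z>215)&(Z<290); print(cam,'ram top z',np.percentile(Z[m],95).round(1) if m.sum()>5 else None,m.sum())
    t=np.array(s['tool_pos']); print('tcp press',((t[:2]-n)@ex).round(1),((t[:2]-n)@ey).round(1),t[2].round(1),'F',np.round(s['contact_force'],1),s['opening'])
E
python3 - <<'E'
from kn import *
knob('scene');knob('side')
E
```

```text
scene ram top z 269.8 181
tcp press -97.0 86.3 230.0 F [ 5.5  4.7 -1.9] 30.121196813818724
side ram top z 269.3 78
tcp press -96.9 86.3 230.2 F [ 6.1  5.  -2.3] 29.396211008413147
```

The ram top is down to about 270 mm, which matches the lever angle, so it follows. Continuing to just above the lid.

Emit:
jog_arm([
  [[0,0,0,4.5,0,7.1,-0.5],[0,0,0,4.1,0,7.3,-0.5],[0,0,0,3.7,0,7.5,-0.5],[0,0,0,3.3,0,7.7,-0.5],[0,0,0,2.9,0,7.9,-0.5],[0,0,0,0,0,0,-0.5]],
])

```text
time: 19.55
tool_pos: [648.2, -66.0, 191.7]
tcp_rot: [[-0.181, 0.983, -0.001], [0.983, 0.181, 0.001], [0.001, -0.001, -1.0]]
contact_force: [8.0, 3.2, -3.1]
opening: 30.0
finger_force: 40.2
```

Emit:
jog_arm([
  [[0,0,0,1.2,0,3.8,-0.5],[0,0,0,1.1,0,3.8,-0.5],[0,0,0,1,0,3.9,-0.5],[0,0,0,0,0,0,-0.5]],
])

```text
time: 19.95
tool_pos: [647.7, -62.9, 180.8]
tcp_rot: [[-0.181, 0.983, -0.0], [0.983, 0.181, 0.0], [0.0, -0.0, -1.0]]
contact_force: [8.6, 1.8, -4.2]
opening: 29.6
finger_force: 40.3
```

Emit:
jog_arm([
  [[0,0,0,0.9,0,3.9,-0.5],[0,0,0,0.6,0,3,-0.5],[0,0,0,0.6,0,3,-0.5],[0,0,0,0,0,0,-0.5]],
])

```text
time: 20.35
tool_pos: [647.3, -61.0, 171.0]
tcp_rot: [[-0.181, 0.983, -0.0], [0.983, 0.181, 0.0], [0.0, -0.0, -1.0]]
contact_force: [8.7, 1.6, -2.8]
opening: 29.8
finger_force: 40.5
```

Run:
```python
from kn import *
knob('scene');knob('side')
```

```text
scene ram top z 258.9 147
tcp press -120.5 86.2 171.0 F [ 8.7  1.6 -2.8] 29.779068562989515
side ram top z 258.5 61
tcp press -120.4 86.2 171.0 F [ 9.1  2.  -2.7] 29.93775511892571
```

The needle tip is at about 63 mm, below the 66 mm lid top, with no rise in force, so it is in the port. Continuing down.

Emit:
jog_arm([
  [[0,0,0,0.8,0,5.9,-0.5],[0,0,0,0.5,0,6,-0.5],[0,0,0,0.3,0,6,-0.5],[0,0,0,0.1,0,6,-0.5],[0,0,0,-0.1,0,6,-0.5],[0,0,0,-0.3,0,6,-0.5],[0,0,0,0,0,0,-0.5]],
])

```text
time: 21.15
tool_pos: [647.1, -59.8, 134.7]
tcp_rot: [[-0.181, 0.984, -0.0], [0.984, 0.181, 0.0], [0.0, -0.0, -1.0]]
contact_force: [10.0, 3.0, -3.3]
opening: 30.1
finger_force: 40.8
```

Emit:
jog_arm([
  [[0,0,0,-0.6,0,6,-0.5],[0,0,0,-0.8,0,5.9,-0.5],[0,0,0,-1,0,5.9,-0.5],[0,0,0,-1.2,0,5,-0.5],[0,0,0,0,0,0,-0.5],[0,0,0,0,0,0,-0.5]],
])

```text
time: 21.75
tool_pos: [647.7, -63.4, 112.3]
tcp_rot: [[-0.181, 0.984, -0.0], [0.984, 0.181, 0.0], [0.0, 0.0, -1.0]]
contact_force: [8.9, 1.5, -4.1]
opening: 29.9
finger_force: 40.9
```

Run:
```python
from kn import *
knob('scene');knob('side')
```

```text
scene ram top z 250.1 134
tcp press -118.0 86.2 112.3 F [ 8.9  1.5 -4.1] 29.916173550917055
side ram top z 249.3 44
tcp press -118.0 86.2 112.3 F [10.7  1.4 -3.9] 30.04288969920151
```

Emit:
jog_arm([
  [[0,0,0,-0.5,0,3,-0.5],[0,0,0,-0.5,0,2,-0.5],[0,0,0,0,0,0,-0.5],[0,0,0,0,0,0,-0.5]],
])

```text
time: 22.25
tool_pos: [648.0, -64.4, 107.5]
tcp_rot: [[-0.181, 0.984, 0.0], [0.984, 0.181, 0.0], [0.0, 0.0, -1.0]]
contact_force: [8.3, 0.6, -1.3]
opening: 29.8
finger_force: 41.1
```

Emit:
jog_arm([
  [[0,0,0,-0.2,0,1.5,-0.5],[0,0,0,0,0,1,-0.5],[0,0,0,0,0,0,-0.5]],
])

```text
time: 22.55
tool_pos: [648.1, -64.8, 105.5]
tcp_rot: [[-0.181, 0.984, 0.001], [0.984, 0.181, -0.0], [-0.0, 0.001, -1.0]]
contact_force: [7.8, 0.0, 3.5]
opening: 30.3
finger_force: 41.4
```

Emit:
jog_arm([
  [[0,0,0,-0.2,0,1.5,-0.5],[0,0,0,-0.2,0,1.5,-0.5],[0,0,0,0,0,0,-0.5],[0,0,0,0,0,0,-0.5]],
])

```text
time: 22.95
tool_pos: [648.3, -65.1, 104.2]
tcp_rot: [[-0.181, 0.984, 0.002], [0.984, 0.181, -0.0], [-0.001, 0.002, -1.0]]
contact_force: [-1.5, 1.1, 21.1]
opening: 29.7
finger_force: 43.0
```

Run:
```python
from kn import *
knob('scene');knob('side')
```

```text
scene ram top z 248.8 126
tcp press -116.2 86.4 104.2 F [-1.5  1.1 21.1] 29.729945734568773
side ram top z 248.5 57
tcp press -116.2 86.4 104.2 F [-1.5  1.9 20.8] 29.741210325695533
```

The stop is reached: ram top at 248.5 against an expected 248.3, and the force jumped. Raising.

Emit:
jog_arm([
  [[0,0,0,0,0,-3,-0.5],[0,0,0,1.7,0,-8.6,-0.5],[0,0,0,1.3,0,-8.7,-0.5],[0,0,0,0.8,0,-8.8,-0.5],[0,0,0,0.3,0,-8.8,-0.5],[0,0,0,-0.2,0,-8.8,-0.5],[0,0,0,-0.7,0,-8.8,-0.5],[0,0,0,-1.1,0,-8.7,-0.5],[0,0,0,-1.6,0,-8.6,-0.5],[0,0,0,-2.1,0,-8.5,-0.5],[0,0,0,-2.6,0,-8.4,-0.5],[0,0,0,-3,0,-8.3,-0.5],[0,0,0,-3.5,0,-8.1,-0.5],[0,0,0,0,0,0,-0.5]],
])

```text
time: 24.45
tool_pos: [650.1, -75.8, 208.7]
tcp_rot: [[-0.181, 0.984, 0.0], [0.984, 0.181, 0.0], [0.0, 0.0, -1.0]]
contact_force: [6.9, 0.6, 1.3]
opening: 30.2
finger_force: 40.4
```

Emit:
jog_arm([
  [[0,0,0,-3.9,0,-7.9,-0.5],[0,0,0,-4.3,0,-7.7,-0.5],[0,0,0,-4.8,0,-7.4,-0.5],[0,0,0,-5.2,0,-7.1,-0.5],[0,0,0,-5.5,0,-6.8,-0.5],[0,0,0,-5.9,0,-6.5,-0.5],[0,0,0,-6.3,0,-6.2,-0.5],[0,0,0,0,0,0,-0.5],[0,0,0,0,0,0,-0.5]],
])

```text
time: 25.35
tool_pos: [656.7, -111.1, 257.5]
tcp_rot: [[-0.18, 0.984, -0.0], [0.984, 0.18, 0.0], [0.0, -0.0, -1.0]]
contact_force: [8.4, -0.5, -0.6]
opening: 29.5
finger_force: 40.8
```

Run:
```python
from kn import *
knob('scene');knob('side')
```

```text
scene ram top z 275.1 194
tcp press -69.4 86.3 257.5 F [ 8.4 -0.5 -0.6] 29.520432538548143
side ram top z 275.0 84
tcp press -69.5 86.3 257.5 F [ 9.5 -1.2 -0.9] 29.891664978862927
```

Emit:
jog_arm([
  [[0,0,0,-3.3,0,-2.9,-0.5],[0,0,0,-3.3,0,-2.9,-0.5],[0,0,0,0,0,0,-0.5],[0,0,0,0,0,0,-0.5]],
])

```text
time: 25.85
tool_pos: [657.8, -117.5, 263.1]
tcp_rot: [[-0.181, 0.984, -0.001], [0.984, 0.181, 0.0], [0.0, -0.001, -1.0]]
contact_force: [8.1, -1.3, -1.0]
opening: 30.0
finger_force: 40.4
```

Emit:
jog_arm([
  [[0,0,0,-1.5,0,-1.3,-0.5],[0,0,0,-1.5,0,-1.3,-0.5],[0,0,0,0,0,0,-0.5],[0,0,0,0,0,0,-0.5]],
])

```text
time: 26.25
tool_pos: [658.3, -120.1, 265.4]
tcp_rot: [[-0.181, 0.983, -0.001], [0.983, 0.181, 0.001], [0.001, -0.001, -1.0]]
contact_force: [10.3, 1.0, -3.3]
opening: 29.6
finger_force: 40.2
```

Run:
```python
from kn import *
knob('scene');knob('side')
```

```text
scene ram top z 277.4 191
tcp press -60.3 86.3 265.4 F [10.3  1.  -3.3] 29.592762604036157
side ram top z 276.9 78
tcp press -60.3 86.3 265.3 F [ 9.3  1.4 -3.7] 30.066523053444605
```

Close to the stop; continuing in small steps until the force rises.

Emit:
jog_arm([
  [[0,0,0,-1,0,-1.2,-0.5],[0,0,0,-1,0,-1.2,-0.5],[0,0,0,0,0,0,-0.5],[0,0,0,0,0,0,-0.5]],
])

```text
time: 26.75
tool_pos: [658.7, -122.3, 267.3]
tcp_rot: [[-0.181, 0.984, -0.002], [0.984, 0.181, 0.001], [0.001, -0.001, -1.0]]
contact_force: [9.3, -0.7, -7.4]
opening: 29.9
finger_force: 40.4
```

Emit:
jog_arm([
  [[0,0,0,-0.8,0,-1.2,-0.5],[0,0,0,-0.8,0,-1.2,-0.5],[0,0,0,0,0,0,-0.5],[0,0,0,0,0,0,-0.5]],
])

```text
time: 27.15
tool_pos: [658.7, -123.0, 268.1]
tcp_rot: [[-0.181, 0.983, -0.004], [0.983, 0.181, 0.003], [0.003, -0.003, -1.0]]
contact_force: [10.7, 5.7, -18.8]
opening: 29.8
finger_force: 41.1
```

Run:
```python
from kn import *
knob('scene');knob('side')
```

```text
scene ram top z 277.9 190
tcp press -57.4 86.2 268.1 F [ 10.7   5.7 -18.8] 29.81455383644254
side ram top z 277.1 96
tcp press -57.4 86.2 268.1 F [ 10.5   4.3 -19.8] 29.753666155706327
```

Emit:
jog_arm([
  [[0,0,0,0,0,0,0.25],[0,0,0,0,0,0,0.25],[0,0,0,0,0,0,0.25],[0,0,0,0,0,-5,0.25],[0,0,0,0,0,-15,0.25],[0,0,0,0,0,-25,0.25],[0,0,0,0,0,-25,0.25],[0,0,0,0,0,-10,0.25],[0,0,0,20,-30,0,0.25],[0,0,0,25,-30,0,0.25],[0,0,0,20,-25,0,0.25],[0,0,0,0,0,0,0.25],[0,0,0,0,0,0,0.25]],
])

```text
time: 28.55
tool_pos: [563.3, -75.4, 352.7]
tcp_rot: [[-0.181, 0.983, 0.001], [0.983, 0.181, -0.0], [-0.001, 0.001, -1.0]]
contact_force: [0.7, -0.6, 0.2]
opening: 53.5
finger_force: 0.0
```

Run:
```python
from kn import *
from scipy.optimize import least_squares
knob('scene');knob('side')
im,d,P=cloud('wrist');save('w9',im); X=(P[...,:2]-n)@ex; Y=(P[...,:2]-n)@ey; Z=P[...,2]
m=(abs(X+66)<30)&(abs(Y-85)<20)&(Z>255)&(Z<312); q=P[m]; print(m.sum())
f=least_squares(lambda c:np.linalg.norm(q-c,axis=1)-16,[657,-113,287],loss='soft_l1'); c=f.x
print('knob',c.round(1),'q',.873-np.arcsin((c[2]-165)/160),.873-np.arccos((37-(c[:2]-n)@ex)/160))
m=(Z>62)&(Z<69)&(abs(Y)<25)&(X>-200)&(X<30); print('pack X',np.percentile(X[m],[.5,99.5]),'Y',np.percentile(Y[m],[1,99]))
```

```text
scene ram top z 277.6 199
tcp press -121.5 0.9 352.7 F [ 0.7 -0.6  0.2] 53.47507401036767
side ram top z 277.2 89
tcp press -121.0 1.3 352.2 F [ 1.   1.1 -0.8] 53.198640605375004
1067
knob [ 656.6 -115.2  287.7] q -0.0006846850295465501 -0.0031355462851977434
pack X [-129.81370089    0.46777579] Y [-15.87944554  15.6230207 ]
```

View pics/w9.png

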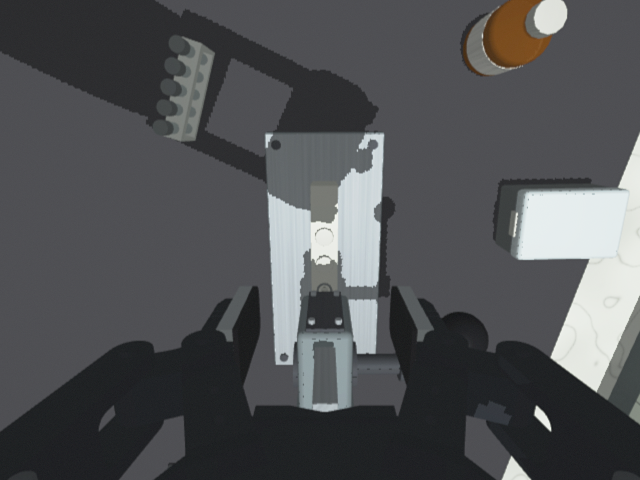

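The lever is at q≈0. The pack is still in place at cols 311–337 on the bed, with its tail at −130 mm, and the ring is under the head at (325,288). The robot is touching nothing.

```bash
python3 -c "
from plant import ctrl
print(ctrl.job_done())"
```

```text
the job is handed in; nothing more can be done
None
```

The job is done and handed in: the needle went about 14 mm into the ringed port with the lever on its lower stop. The lever is fully raised again, the pack stands in place on the bed, and nothing else on the bench was touched (about 29 s of the 72 s used).

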